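# Pack a customer's order tray from the counter

## Task

Pack the yellow order tray: the teal carton into the middle of its long compartment, the black mouse into the middle of the red-lined pocket and the white power adapter into the middle of the blue-lined pocket, all lying flat; leave the beige mouse and the black adapter where they are. To get at the teal carton, first lift the small brown carton off it and set that flat on the clear counter, and when the teal carton is out, put the brown one back flat on the middle of the big carton, which stays put. Set things down rather than dropping them, and let go of everything.

Things in the scene. Friction and masses are not known exactly. Their poses are not given: they have to be found in the camera images.
- tray: Yellow open tray, fixed, 210 (x) x 250 (y) mm; floor 5 mm thick, outer walls 5 thick, 20 high. Origin: centre of underside, on the counter. A divider 13 mm high along x at y = 0. +y side: long compartment 200 x 117 mm, bare, centre (0, +61). -y side: two pockets 97 (x) x 117 (y) mm, centres (+51, -61), (-51, -61). It may swap sides with the carton stack; the counter midway between them is clear.
- red_pad: Red lining pad, 90 (x) x 108 (y) x 3 mm, fixed on the tray floor in the middle of either one of the two pockets, parallel to the tray. Origin: centre of its underside; its top is 8 mm above the counter.
- blue_pad: Blue lining pad, same as the red one, in the other pocket of the tray. Origin: centre of its underside; its top is 8 mm above the counter.
- base: Big heavy kraft carton at the bottom of the stack, 150 (its x) x 110 (its y) x 45 mm high, 3 kg, loose but to be left in place. Origin: centre of its underside, on the counter.
- teal_center (a point): Centre (half-way up) of the teal-green carton with a white band, 130 (its x) x 60 (its y) x 40 mm high, about 0.25 kg, rigid. It starts flat on the big carton, under the brown one, roughly parallel to both.
- brown_center (a point): Centre (half-way up) of the small dark-brown carton with a pale band, 80 (its x) x 50 (its y) x 36 mm high, about 0.15 kg, rigid. It starts flat on the teal carton.
- black_mouse_center (a point): Centre (half-way up) of the black computer mouse with red wheel, 80 (its x, wheel at +x) x 54 (its y) x 34 mm high, upright sides to 22 mm, rounded above; about 90 g. The mice and adapters stand in a shuffled row across the counter, about 13 cm apart, beyond the tray and stack.
- beige_mouse_center (a point): Centre (half-way up) of the beige computer mouse, same shape and size as the black one. Not wanted: stays where it is.
- white_adapter_center (a point): Centre (half-way up) of the white plug-in power adapter, a block 66 (its x) x 50 (its y) x 34 mm high with two short brass prongs out of its +x end, 80 mm long overall; the point is the middle of the overall length, so the block reaches from x = -40 to +26 mm. About 120 g. In the row with the mice.
- black_adapter_center (a point): Centre (half-way up) of the black power adapter, same shape and size as the white one. Not wanted: stays where it is.
Things that resemble listed ones, but are neither listed nor needed, are in the scene too. What is shaped like the part that bears teal_center but orange or pink is not meant.

How it is judged:
By the outcome, as a careful person would: the job done as asked, in the order asked, and still so for the second after the job is handed in, with the robot touching nothing.
It also fails if it takes over 104 s, if anything falls off the work surface, if the arm or the gripper's body presses on something with over 40 N, if the wrist force passes 120 N, or if a joint passes its speed limit or range.

## Robot

A 6-joint arm with a two-finger parallel gripper is mounted at the origin on the work surface. World frame = base frame: x ahead of the robot, y to its left, z up, the work surface at z = 0. Lengths are in m, angles in rad, forces in N, time in s.
With the tool pointing down it reaches from about 0.275 to 0.825 m from the base axis. Payload 4.9 kg.
Tool frame: the origin (TCP) lies midway between the tips of the shut fingers; the grasp point (between the pads) lies 19 mm behind it (bot.grip_depth is the distance from the TCP to the grasp point, in m); y points along the fingers, x is the direction in which the jaws open and shut, and the axes are right-handed (so a half turn about y gives the same grasp; the last joint's range is limited). The gripper opens to 85 mm and grips with 20 to 120 N. Pads are 22 mm wide; open, the fingers measure 114 mm over their backs; the gripper's body (76 mm by 85 mm) begins 54 mm behind the grasp point. The pads swing forward as they close: fully open they stand 13 mm farther back than shut.
Start: joints at [1.168, 0.326, -0.193, 1.052, 0, 1.437], TCP at [0.146, 0.53, 0.199] pointing down, gripper open.
Joint ranges: [-2.65, 2.65], [-0.97, 1.79], [-1.3, 1.35], [-1.93, 2.1], [-1.47, 1.37], [-3.14, 3.14]. Speed limits (rad/s): [2.57, 2.57, 3.14, 3.14, 3.14, 3.14].

## Interface

Orientations are given as a unit quaternion [w, x, y, z].
In Python, from cell import bot gives the robot as it stands. Calls block until the motion is done:
- bot.move_pose(position, orientation): joint-space move of the TCP to a pose.
- bot.move_linear(position, speed=0.15, rotation=None, until_force=None): straight line of the TCP; rotation=None keeps the orientation; speed is the mean speed in m/s. With until_force (N) it stops when the force on the tool has changed by that much, and returns True; else False.
- bot.goto_joints(angles): joint-space move.
- bot.set_gripper(opening, grasp_force=None): opening from 0.0 (shut) to 1.0 (fully open); grasp_force is the grip in N (None keeps the last); returns when the fingers have stopped.
- bot.wait(seconds).
- bot.solve_ik(position, orientation): joint angles nearest the present ones, or None.
- bot.camera(name): name is "side" or "top"; returns the picture (400x640x3 uint8, red, green, blue); there is no depth.
- bot.calibration(name): a dict with "mtx" (3x3 intrinsics, pixels), "k1" (the pictures are not rectified: a ray, as slopes to the right and down, at radius r is drawn at 1 + k1 r^2 times it, then the intrinsics apply), "extrinsics" (4x4, takes a point from world to camera coordinates). Camera axes: x right, y down, z forward; pixel columns grow to the right and rows downward; lengths in m; the calibration is good to about 2 mm. A picture is of the moment at which its call begins. calibration takes no time and is no camera call.
A pose or a line that the arm cannot do raises bot.PlanningError and nothing moves.
- bot.close_job(): hands the job in, once; it reports no verdict.
Trained networks look in the newest picture that a camera, given by its name, has taken for a name from the list of things; names that differ only in an ending like _2 or _b are one class to them, and where a whole thing is asked for, a point or a joint stands for the part that bears it (a point fixed in the world has none). Each returns a list of dicts, best first, with "confidence" (0 to 1); they miss things now and then, are a little off and sometimes report something else, mostly with a low value. They report only what shows in the picture. A call takes as long as a camera call. They do not tell look-alikes from the thing itself.
- bot.search_frame(camera, thing): "bbox" ([left, top, width, height] in pixels, round what is visible of it).
Readings, each from a call of its own:
- bot.read_clock(): time.
- bot.read_joint_positions(): joint angles.
- bot.read_joint_vel(): joint speeds.
- bot.read_joint_efforts(): joint torques, N m.
- bot.read_position(): TCP position.
- bot.read_tool_rot(): TCP orientation.
- bot.read_ft_force(): force on the tool from outside, world axes, zero at the start.
- bot.read_moment(): the same for the moment, N m.
- bot.read_gripper_width(): opening from 0.0 (shut) to 1.0 (fully open).
Only numpy, scipy, OpenCV 4.12 (cv2) and the standard library are available. Lean on these libraries where they do the work, as an engineer would, in place of code of your own. Each camera call takes 0.05 s, during which the arm holds its last target.

## Working session

There is one attempt and no reset: what is moved stays moved. The work goes in short steps, each a Python script; the robot and the scene stay as the last script left them, time stands still between calls to the robot, and variables do not carry over. Pictures are saved under pics/ and viewed, and the job is handed in when it is done.

```bash
ls; mkdir -p pics; python3 - <<'E'
from cell import bot
import cv2,numpy as np
for n in("top","side"):
    im=bot.camera(n); cv2.imwrite(f"pics/{n}0.png",im[:,:,::-1])
    c=bot.calibration(n); print(n,np.round(c["mtx"],1).tolist(),c["k1"],np.round(c["extrinsics"],4).tolist())
print(bot.read_clock(),bot.read_tool_rot(),bot.grip_depth)
E
```

```text
pics
top [[378.6, 0.0, 318.9], [0.0, 378.6, 195.4], [0.0, 0.0, 1.0]] -0.011457300387073915 [[-0.0295, -0.9995, 0.0071, 0.0607], [-0.9804, 0.0275, -0.195, 0.5546], [0.1948, -0.0127, -0.9808, 0.899], [0.0, 0.0, 0.0, 1.0]]
side [[490.6, 0.0, 321.4], [0.0, 490.6, 203.8], [0.0, 0.0, 1.0]] 0.0038935339038531393 [[0.8763, -0.4816, 0.0091, -0.4573], [-0.3653, -0.6768, -0.6391, 0.3022], [0.314, 0.5568, -0.769, 1.1355], [0.0, 0.0, 0.0, 1.0]]
0.1 [-0.56220389  0.56276317  0.42803501 -0.42896437] 0.0187
```

View pics/top0.png

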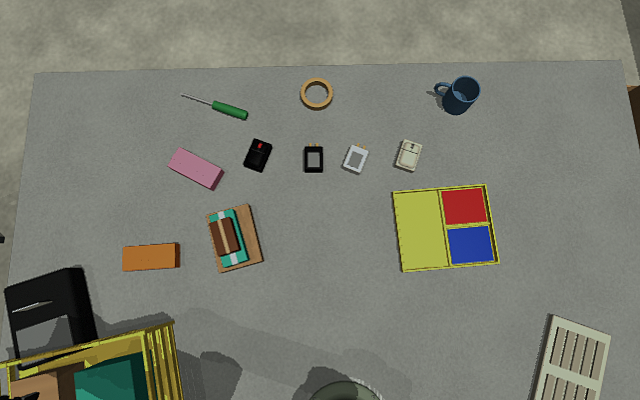

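View pics/side0.png

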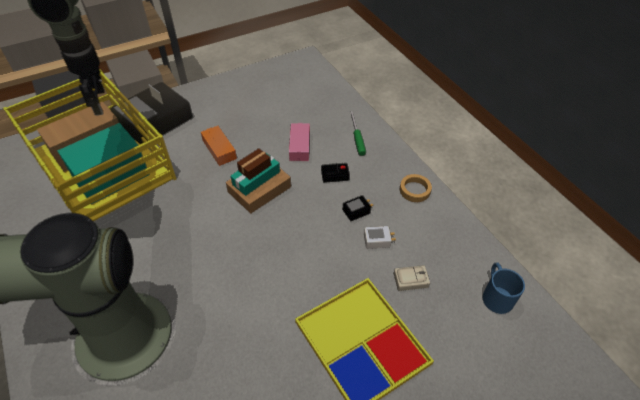

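```bash
cat > h.py <<'E'
from cell import bot
import cv2,numpy as np
def cal(n):
    c=bot.calibration(n); return np.array(c["mtx"]),c["k1"],np.array(c["extrinsics"])
def proj(n,P):
    K,k1,E=cal(n); P=np.atleast_2d(np.asarray(P,float)); p=P@E[:3,:3].T+E[:3,3]; s=p[:,:2]/p[:,2:]
    s=s*(1+k1*(s**2).sum(1,keepdims=True)); return s@K[:2,:2].T+K[:2,2]
def px2w(n,uv,z):
    K,k1,E=cal(n); uv=np.atleast_2d(np.asarray(uv,float))
    s=cv2.undistortPoints(uv[:,None],K,np.array([k1,0,0,0.]))[:,0]
    d=np.c_[s,np.ones(len(s))]@E[:3,:3]; o=-E[:3,:3].T@E[:3,3]
    return o+d*((z-o[2])/d[:,2])[:,None]
def crop(im,x,y,w,h,k,name):
    c=im[y:y+h,x:x+w]; c=cv2.resize(c,None,fx=k,fy=k,interpolation=cv2.INTER_CUBIC)
    c=c.copy()
    for i in range(0,w,10):
        cv2.line(c,(i*k,0),(i*k,6 if i%50 else 14),(255,255,0),1)
        if i%20==0: cv2.putText(c,str(x+i),(i*k,24),0,.35,(255,255,0),1)
    for i in range(0,h,10):
        cv2.line(c,(0,i*k),(6,i*k),(255,255,0),1)
        if i%20==0: cv2.putText(c,str(y+i),(8,i*k+4),0,.35,(255,255,0),1)
    cv2.imwrite("pics/"+name,c[:,:,::-1])
E
python3 - <<'E'
from h import *
t=cv2.imread("pics/top0.png")[:,:,::-1]; s=cv2.imread("pics/side0.png")[:,:,::-1]
crop(t,200,195,80,80,7,"c1.png"); crop(s,215,140,90,75,8,"c2.png")
crop(t,235,130,200,50,4,"c3.png"); crop(s,310,150,130,145,4,"c4.png")
crop(t,385,175,120,105,5,"c5.png")
print(proj("top",[[.146,.53,.2]]),proj("side",[[.146,.53,.2]]))
crop(s,0,0,200,220,3,"c6.png")
for n,uv in {"stack":(237,237),"tray":(445,228),"bm":(258,155),"ba":(314,159),"wa":(356,158),"bg":(409,155),"pink":(195,168),"or":(150,257),"crate":(175,320),"blackbox":(50,270)}.items(): print(n,px2w("top",[uv],.02).round(3))
E
```

```text
[[ 74.37029004 395.96255053]] [[105.02792199 115.56086369]]
stack [[0.461 0.257 0.02 ]]
tray [[ 0.468 -0.278  0.02 ]]
bm [[0.677 0.203 0.02 ]]
ba [[0.662 0.055 0.02 ]]
wa [[ 0.662 -0.057  0.02 ]]
bg [[ 0.666 -0.2    0.02 ]]
pink [[0.646 0.37  0.02 ]]
or [[0.416 0.476 0.02 ]]
crate [[0.262 0.406 0.02 ]]
blackbox [[0.391 0.726 0.02 ]]
```

View pics/c1.png

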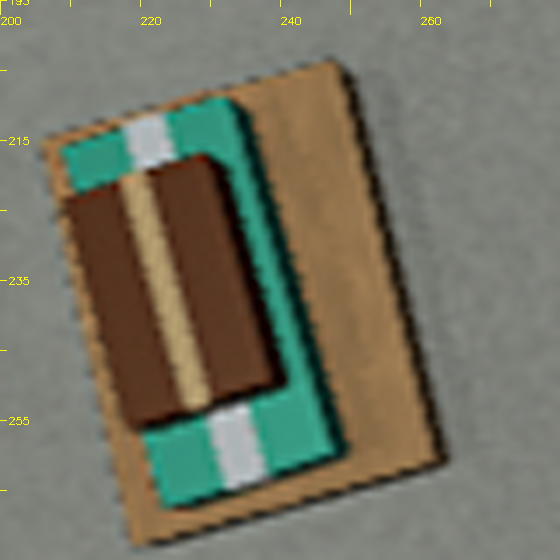

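View pics/c2.png

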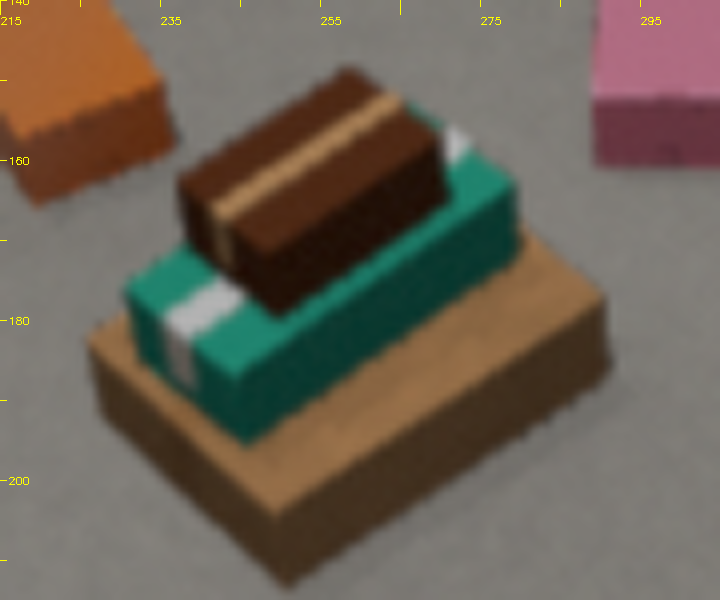

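View pics/c3.png

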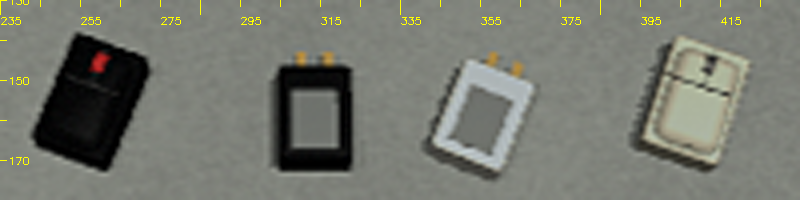

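View pics/c4.png

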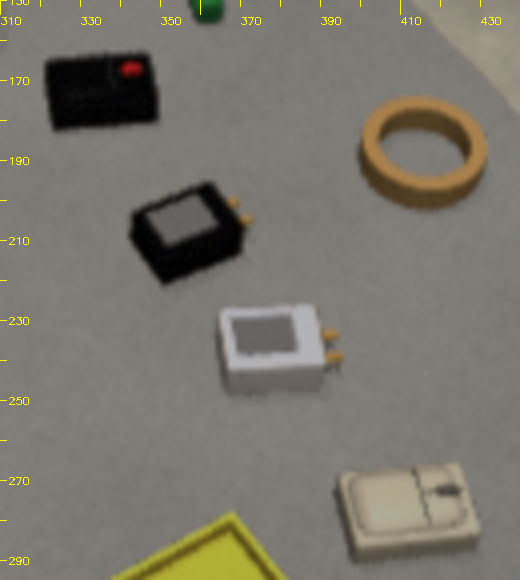

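View pics/c5.png

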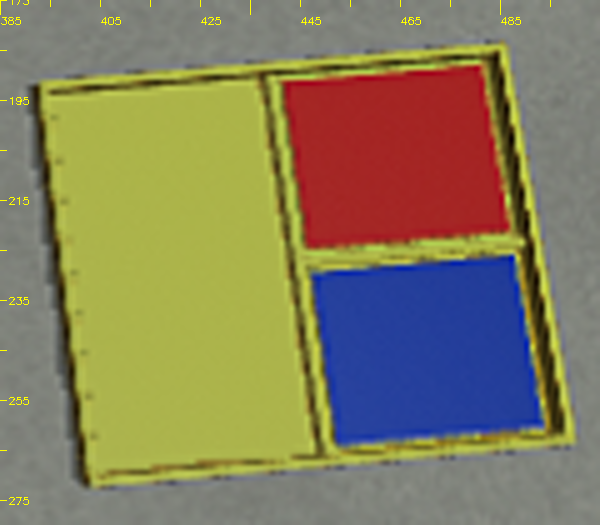

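View pics/c6.png

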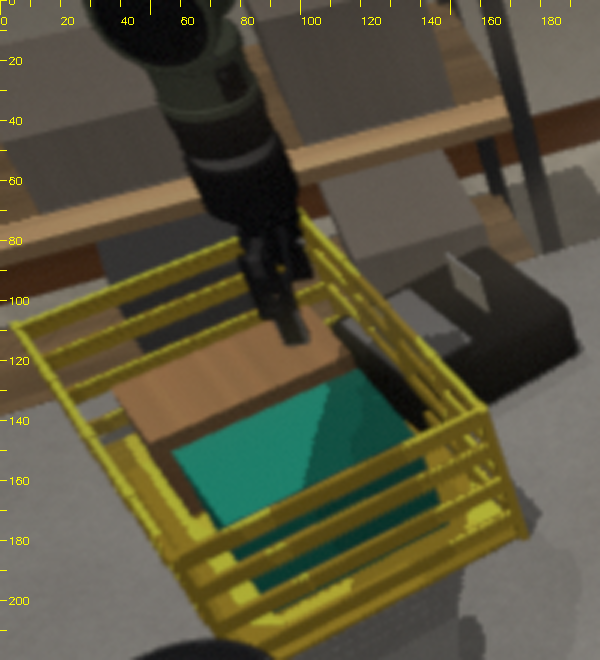

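```bash
cat > fit.py <<'E'
from h import *
from scipy.optimize import least_squares
def C(l,o,k): return [((np.array(p)+.5)/k-.5+np.array(o)) for p in l]
def box(x0,x1,y0,y1,z): # order ++,+-,--,-+
    return np.array([[x1,y1,z],[x1,y0,z],[x0,y0,z],[x0,y1,z]])
def W(p,m):
    c,s=np.cos(p[2]),np.sin(p[2]); m=np.asarray(m,float)
    return np.c_[p[0]+c*m[:,0]-s*m[:,1],p[1]+s*m[:,0]+c*m[:,1],m[:,2]]
def fit(obs,p0): # obs: list (cam, model pts, px)
    f=lambda p:np.concatenate([(proj(n,W(p,m))-px).ravel() for n,m,px in obs])
    r=least_squares(f,p0,loss='soft_l1'); return r.x,np.abs(f(r.x))
T,S=(200,195),(215,140)
res={}
def go(name,obs,p0):
    x,r=fit(obs,p0); res[name]=x
    s=[fit([o],p0)[0] for o in obs]
    print(name,x.round(4),"res max/mean",r.max().round(2),r.mean().round(2),"per cam",[q.round(4).tolist() for q in s])
if __name__=="__main__":
    b=box(-.075,.075,-.055,.055,.045); b0=b*[1,1,0]
    go("base",[("top",b,C([(42,140),(338,60),(438,463),(135,546)],T,7)),("side",np.r_[b[1:],b0[1:]],C([(605,297),(275,515),(88,340),(610,375),(287,587),(103,415)],S,8))],[.46,.26,.2])
    b=box(-.065,.065,-.03,.03,.085); b0=b-[0,0,.04]
    go("teal",[("top",b,C([(62,150),(228,97),(332,460),(165,508)],T,7)),("side",np.r_[b[1:],b0[1:]],C([(518,185),(238,376),(127,290),(518,245),(247,443),(143,360)],S,8))],[.46,.26,.2])
    b=box(-.04,.04,-.025,.025,.121); b0=b-[0,0,.036]
    go("brown",[("top",b,C([(65,198),(207,153),(274,388),(138,430)],T,7)),("side",np.r_[b,b0[1:3]],C([(350,65),(447,135),(270,250),(180,182),(447,200),(283,315)],S,8))],[.46,.26,.2])
    b=box(-.105,.105,-.125,.125,.02)
    go("tray",[("top",b,C([(42,85),(503,46),(572,440),(90,485)],(385,175),5))],[.46,-.28,.1])
    b=box(-.04,.026,-.025,.025,.034); b0=b-[0,0,.034]
    go("white",[("top",b,C([(468,60),(535,85),(500,172),(434,146)],(235,130),4)),("side",np.r_[b,b0[1:3]],C([(312,305),(325,352),(228,362),(220,310),(320,388),(230,393)],(310,150),4))],[.66,-.05,-.3])
    b=box(-.04,.04,-.027,.027,.022); b0=b-[0,0,.022]
    go("bmouse",[("top",np.r_[b],C([(76,34),(148,66),(108,170),(35,144)],(235,130),4)),("side",np.r_[b[1:],b0[1:3]],C([(157,100),(52,105),(45,65),(157,121),(54,129)],(310,150),4))],[.66,.2,-.3])
    np.save("res.npy",res,allow_pickle=True)
    M={"base":(-.075,.075,-.055,.055,0,.045),"teal":(-.065,.065,-.03,.03,.045,.085),"brown":(-.04,.04,-.025,.025,.085,.121),"tray":(-.105,.105,-.125,.125,0,.02),"white":(-.04,.026,-.025,.025,0,.034),"bmouse":(-.04,.04,-.027,.027,0,.022)}
    for n in("top","side"):
        im=cv2.imread(f"pics/{n}0.png"); k=6; im=cv2.resize(im,None,fx=k,fy=k,interpolation=cv2.INTER_CUBIC)
        for o,a in M.items():
            for z in a[4:]:
                q=((proj(n,W(res[o],box(*a[:4],z)))+.5)*k-.5).round().astype(int)
                cv2.polylines(im,[q],True,(255,0,255) if z==a[5] else (255,255,0),1)
        if n=="top":
            cv2.imwrite("pics/o1.png",im[195*6:275*6,200*6:280*6]); cv2.imwrite("pics/o2.png",cv2.resize(im[130*6:180*6,235*6:375*6],(800,286))); cv2.imwrite("pics/o3.png",im[180*6:275*6,385*6:505*6])
        else:
            cv2.imwrite("pics/o4.png",im[140*6:215*6,215*6:305*6]); cv2.imwrite("pics/o5.png",im[160*6:255*6,310*6:410*6]); cv2.imwrite("pics/o6.png",im[275*6:400*6:2,290*6:440*6:2])
E
python3 fit.py
```

```text
base [0.4586 0.2602 0.247 ] res max/mean 1.18 0.42 per cam [[0.4577, 0.26, 0.2439], [0.4596, 0.2607, 0.2475]]
teal [0.4553 0.2655 0.3016] res max/mean 1.51 0.64 per cam [[0.4536, 0.2655, 0.2893], [0.4566, 0.2664, 0.319]]
brown [0.4551 0.2659 0.3089] res max/mean 1.7 0.57 per cam [[0.4539, 0.2658, 0.2941], [0.4563, 0.2668, 0.3149]]
tray [ 0.4721 -0.2783  0.0573] res max/mean 1.03 0.69 per cam [[0.4721, -0.2783, 0.0573]]
white [ 0.6646 -0.0571 -0.4045] res max/mean 2.28 0.9 per cam [[0.6627, -0.0577, -0.4139], [0.6672, -0.055, -0.4039]]
bmouse [ 0.6778  0.2052 -0.3528] res max/mean 2.62 0.85 per cam [[0.6758, 0.2042, -0.3686], [0.682, 0.2089, -0.3894]]
```

```bash
cd pics; python3 -c "
import cv2,numpy as np
r=lambda n,w,h:cv2.resize(cv2.imread(n),(w,h))
a=np.hstack([r('o1.png',400,400),r('o4.png',400,400)]);cv2.imwrite('m1.png',a)
cv2.imwrite('m2.png',np.hstack([r('o3.png',400,320),r('o6.png',400,320)]))"
```

```text
(no output)
```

View pics/m1.png

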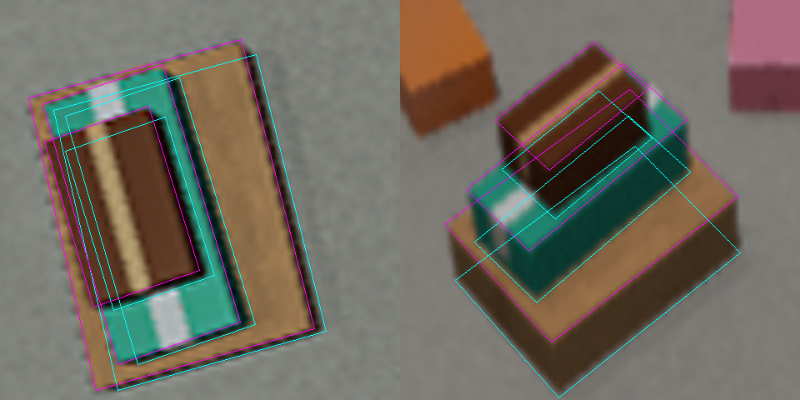

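View pics/m2.png

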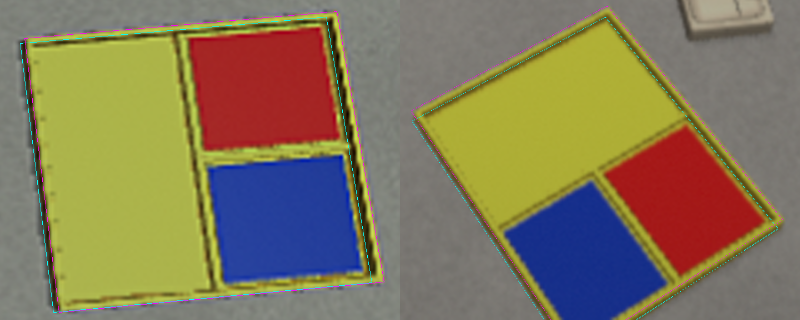

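View pics/o2.png

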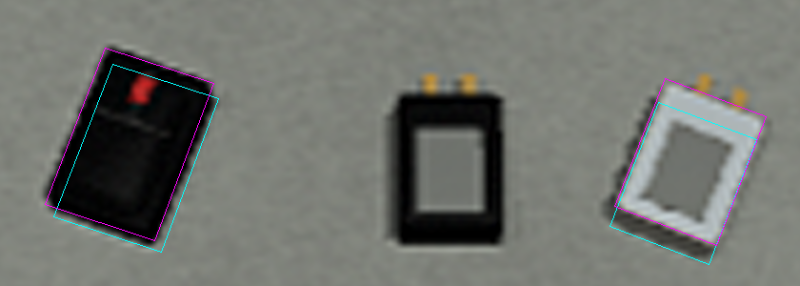

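View pics/o5.png

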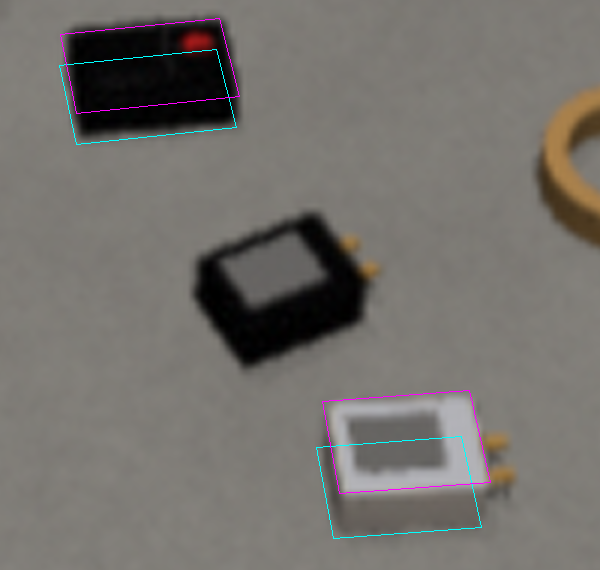

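```bash
cat > m.py <<'E'
from fit import *
from scipy.spatial.transform import Rotation as Ro
def quat(a):
    c,s=np.cos(a),np.sin(a)
    q=Ro.from_matrix(np.array([[c,0,-s],[s,0,c],[0,-1,0]])).as_quat(); return [q[3],q[0],q[1],q[2]]
def best(pos,yaw):
    """jaw across object's y; pick half turn with smallest joint move"""
    j=np.array(bot.read_joint_positions()); o=[]
    for a in(yaw+np.pi/2,yaw-np.pi/2):
        s=bot.solve_ik(pos,quat(a))
        if s is not None: o.append((np.abs(np.array(s)-j).max(),a,np.round(s,2)))
    o.sort(key=lambda t:t[0]); return o
def st(t=""):
    print(t,"t",round(float(np.ravel(bot.read_clock())[0]),2),"p",np.round(bot.read_position(),4),"w",np.round(bot.read_gripper_width(),3),"F",np.round(bot.read_ft_force(),1))
res=np.load("res.npy",allow_pickle=True).item()
E
python3 - <<'E'
from m import *
print(Ro.from_quat(np.r_[bot.read_tool_rot()[1:],bot.read_tool_rot()[0]]).as_matrix().round(2))
bot.move_linear([.146,.53,.34],speed=.25); st("up")
b=res["brown"]; o=best([b[0],b[1],.2],b[2]); print(o)
q=quat(o[0][1]); bot.move_pose([b[0],b[1],.2],q); st("above")
for n in("side","top"):
    im=bot.camera(n); cv2.imwrite(f"pics/a_{n}.png",im[:,:,::-1])
E
```

```text
[[ 0.27 -0.   -0.96]
 [ 0.96 -0.    0.27]
 [-0.   -1.    0.  ]]
up t 0.82 p [0.1459 0.5296 0.3388] w 1.001 F [ 0.1 -0.4 -0.1]
[(np.float64(1.3567434585053715), np.float64(1.8796942625662492), array([ 0.39,  0.28, -0.25,  1.04,  0.  ,  0.08])), (np.float64(4.498336112095165), np.float64(-1.261898391023544), array([ 0.39,  0.28, -0.25,  1.04,  0.  , -3.06]))]
above t 2.4 p [0.4547 0.2664 0.1999] w 1.004 F [ 0.2  0.4 -0.2]
```

View pics/a_side.png

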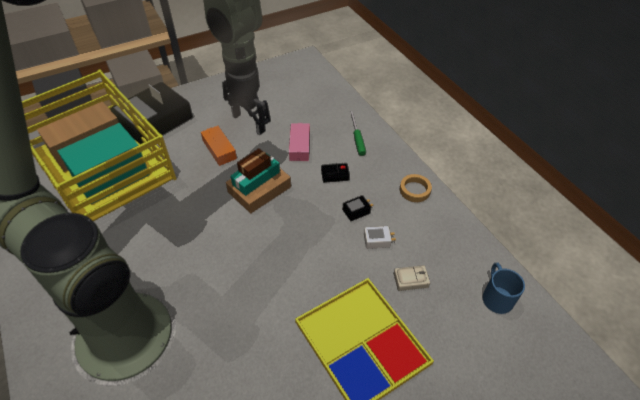

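```bash
python3 - <<'E'
from m import *
b=res["brown"]
print(bot.move_linear([b[0],b[1],.089],speed=.1,until_force=8)); st("down")
bot.set_gripper(0.0,40); st("grip")
bot.move_linear([b[0],b[1],.2],speed=.12); st("lift")
for n in("side","top"):
    im=bot.camera(n); cv2.imwrite(f"pics/b_{n}.png",im[:,:,::-1])
crop(bot.camera("side"),200,100,130,120,5,"b1.png")
E
```

```text
False
down t 3.76 p [0.4556 0.2661 0.0896] w 1.003 F [-0.3  0.2  0.2]
grip t 4.53 p [0.4552 0.2659 0.0891] w 0.001 F [0.4 0.  1.3]
lift t 5.6 p [0.4546 0.2656 0.1992] w 0.001 F [-0.1  0.2 -0.5]
```

View pics/b1.png

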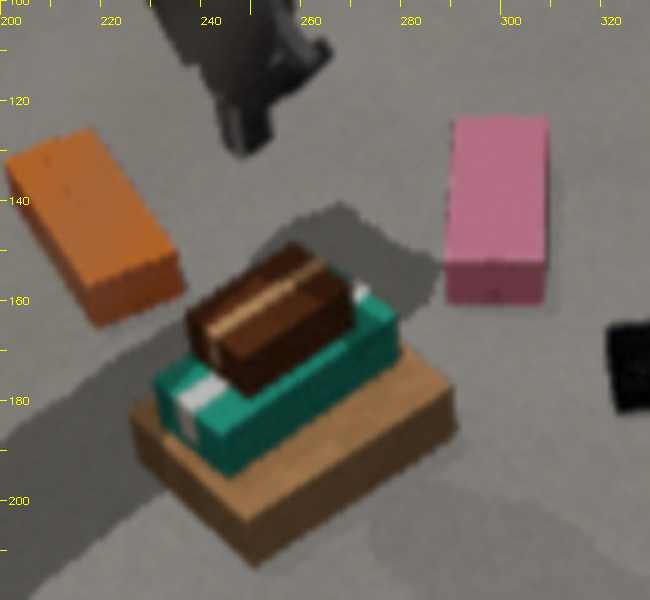

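```bash
python3 - <<'E'
from m import *
p=bot.read_position(); print(p,proj("side",[p]),proj("top",[p]),bot.read_gripper_width(),bot.read_clock())
crop(cv2.imread("pics/b_top.png")[:,:,::-1],180,160,120,120,5,"b2.png")
crop(cv2.imread("pics/a_side.png")[:,:,::-1],200,60,130,120,5,"b3.png")
E
```

```text
[0.45454028 0.265665   0.19913612] [[250.04796875 137.90770717]] [[214.99095401 232.51312396]] -0.0003668991008143279 5.75
```

View pics/b2.png

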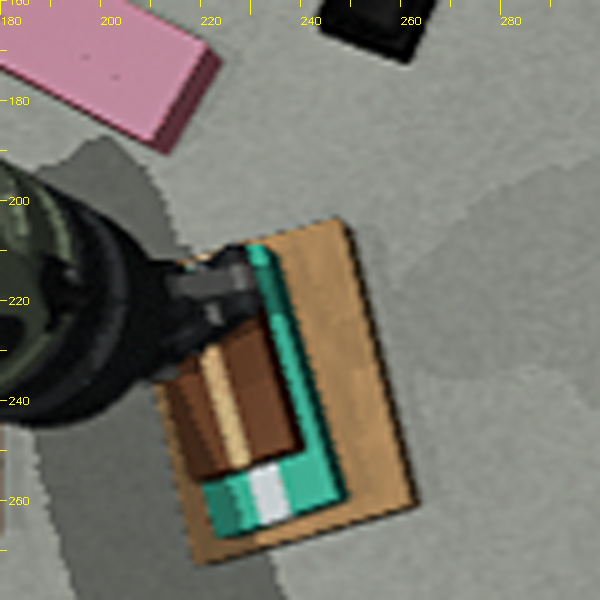

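View pics/b3.png

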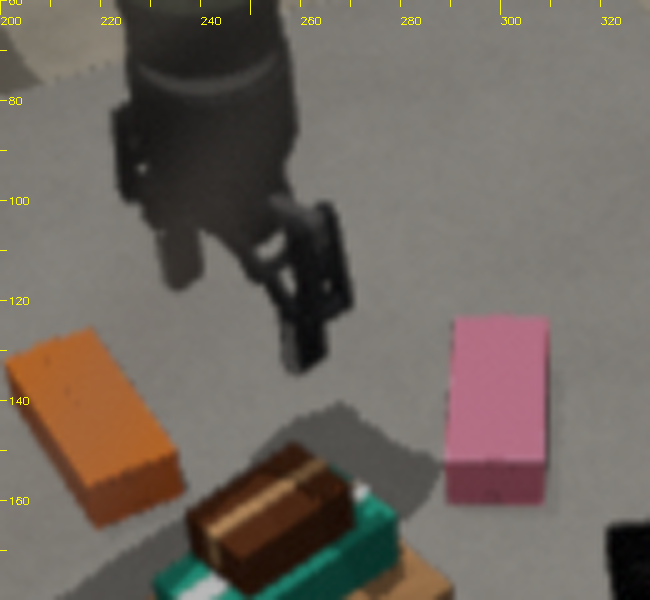

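```bash
python3 - <<'E'
from m import *
f=lambda P:np.r_[(proj("side",[P])-[248,131])[0],(proj("top",[P])-[228,222])[0]]
r=least_squares(f,[.45,.26,.2]);print(r.x,r.fun)
q=bot.read_tool_rot();print(Ro.from_quat(np.r_[q[1:],q[0]]).as_matrix().round(3), bot.read_joint_positions())
im=bot.camera("top");crop(im,130,150,160,140,5,"b4.png")
E
```

```text
[0.45794546 0.22873434 0.25495327] [ 6.99363276 -1.32305081 -1.46822671  5.38619501]
[[-0.304 -0.002 -0.953]
 [ 0.953 -0.001 -0.304]
 [-0.    -1.     0.002]] [ 3.88636693e-01  2.84268030e-01 -2.51997219e-01  1.03619690e+00
  4.70513316e-05  7.97669099e-02]
```

View pics/b4.png

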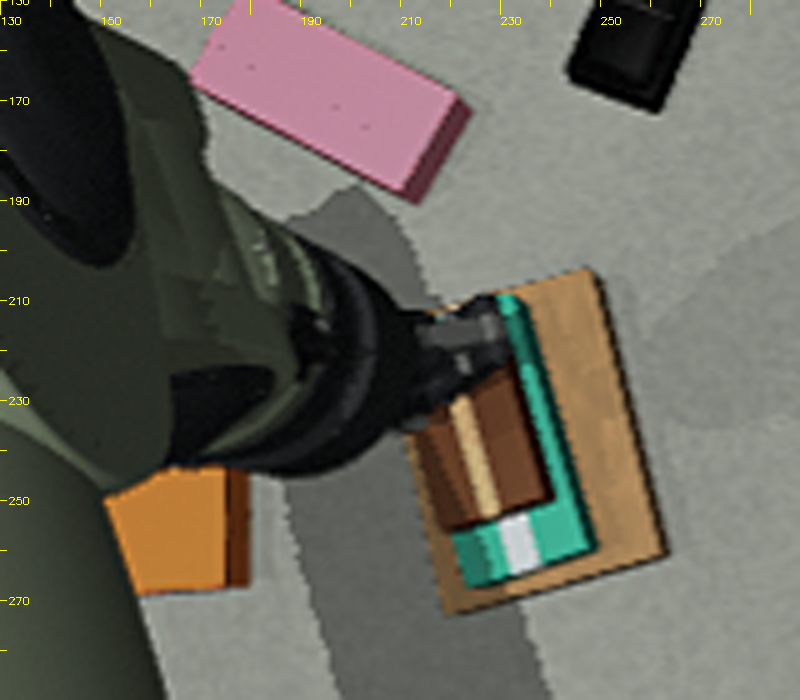

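```bash
python3 - <<'E'
from m import *
bot.move_linear([.46,.03,.2],speed=.3); st()
p=bot.read_position(); print(proj("side",[p]),proj("top",[p]))
for n in("side","top"):
    im=bot.camera(n); cv2.imwrite(f"pics/d_{n}.png",im[:,:,::-1])
    u=proj(n,[p])[0].astype(int); crop(im,max(u[0]-60,0),max(u[1]-60,0),120,120,5,f"d1_{n}.png")
E
```

```text
t 6.73 p [0.4599 0.0306 0.2   ] w 0.001 F [ 0.1 -0.1  0.2]
[[292.54357529 197.64085233]] [[327.51684285 226.73327704]]
```

View pics/d1_side.png

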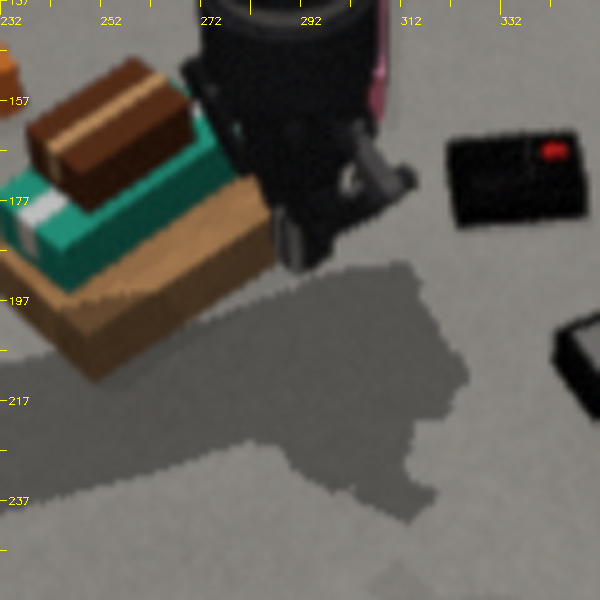

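View pics/d1_top.png

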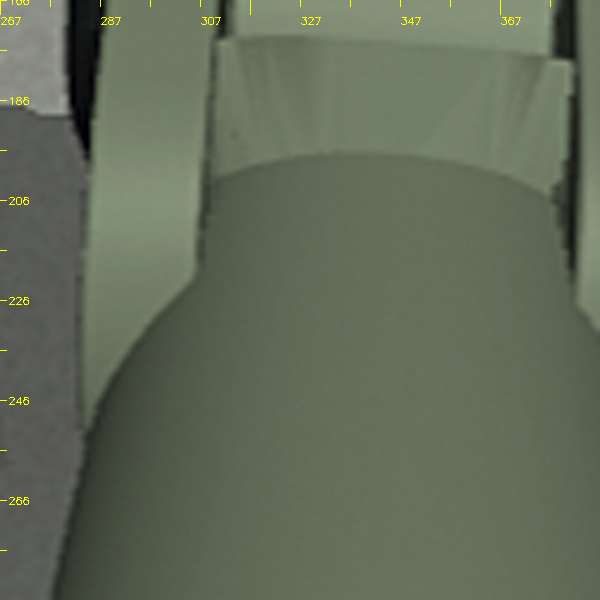

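```bash
python3 - <<'E'
from m import *
bot.move_linear([.46,.03,.05],speed=.25)
r=bot.move_linear([.46,.03,-.035],speed=.04,until_force=5); st(r)
p=bot.read_position(); print(proj("side",[p]),proj("top",[p]))
for n in("side","top"):
    im=bot.camera(n); cv2.imwrite(f"pics/e_{n}.png",im[:,:,::-1])
    u=proj(n,[p])[0].astype(int); crop(im,max(u[0]-60,0),max(u[1]-60,0),120,120,5,f"e1_{n}.png")
bot.move_linear([.46,.03,.06],speed=.2); st()
E
```

```text
True t 9.44 p [ 0.46   0.03  -0.032] w 0.003 F [-0.7 -0.1  5.9]
[[295.80339415 253.65409406]] [[325.22432706 236.47933762]]
 t 10.16 p [0.4597 0.03   0.0595] w 0.002 F [ 0.3 -0.4 -0.5]
```

View pics/e1_side.png

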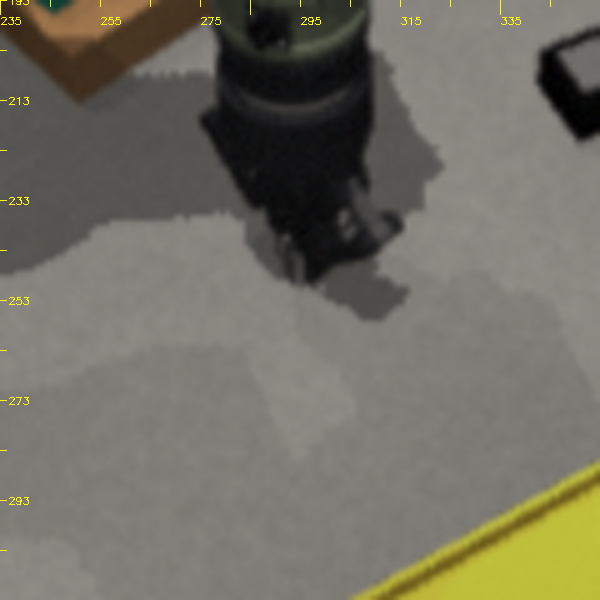

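View pics/e1_top.png

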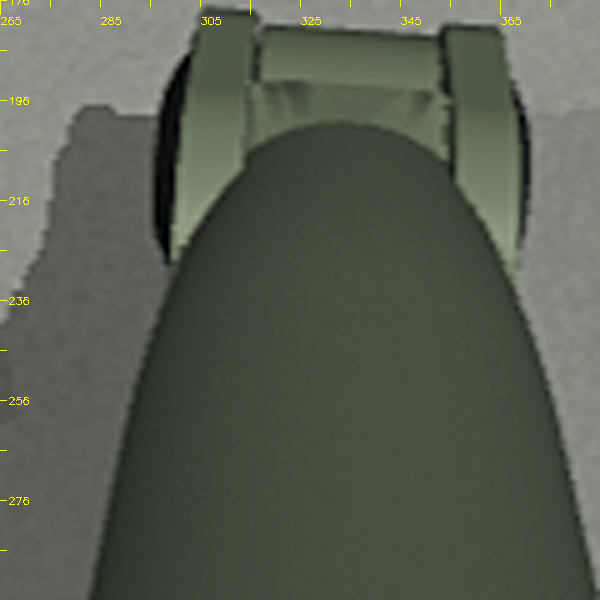

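```bash
python3 - <<'E'
from m import *
print(proj("side",[[.46,.03,0]]),px2w("side",[[296,249.3]],0.0))
print(px2w("side",[[291.5,191],[248,131]],.232), proj("side",[[.46,.03,.232],[.4545,.2657,.231]]))
E
```

```text
[[295.43231409 246.87178716]] [[0.45781287 0.02237531 0.        ]]
[[0.45543225 0.02450606 0.232     ]
 [0.44890198 0.2571845  0.232     ]] [[292.21537138 188.68777882]
 [248.73949785 128.60565698]]
```

```bash
cat >> m.py <<'E'
ZO=-.032
def P(x,y,z): return [x,y,z+ZO]
E
python3 - <<'E'
from m import *
b=res["brown"]
bot.set_gripper(1.0)
q=quat(b[2]+np.pi/2)
bot.move_linear([.46,.1,.2],speed=.35)
bot.move_pose(P(b[0],b[1],.2),q); st("above")
r=bot.move_linear(P(b[0],b[1],.090),speed=.1,until_force=8); st(r)
bot.set_gripper(0.0,40); st("grip")
bot.move_linear(P(b[0],b[1],.2),speed=.12); st("lift")
im=bot.camera("side"); cv2.imwrite("pics/f_side.png",im[:,:,::-1])
crop(im,200,90,130,120,5,"f1.png")
E
```

```text
above t 12.26 p [0.4543 0.2648 0.1667] w 1.004 F [ 0.4 -0.1 -0.4]
False t 13.51 p [0.4557 0.2661 0.0586] w 1.001 F [-1.2 -0.1  0.4]
grip t 13.93 p [0.4555 0.2662 0.0586] w 0.578 F [-0.4  0.2  3.8]
lift t 15.0 p [0.4545 0.2656 0.1672] w 0.583 F [-0.9  0.1 -1.5]
```

View pics/f1.png

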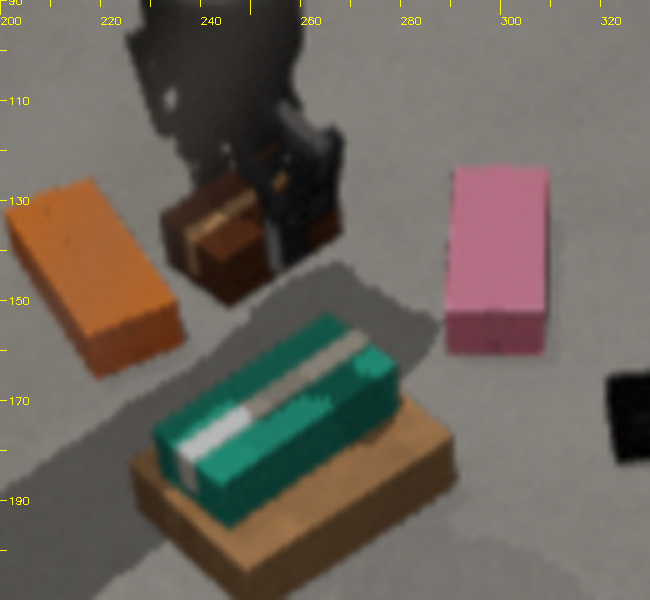

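```bash
python3 - <<'E'
from m import *
x,y=.42,.03
bot.move_linear(P(.45,.15,.19),speed=.3)
bot.move_pose(P(x,y,.06),quat(0+np.pi/2)); st("over")
bot.move_linear(P(x,y,.014),speed=.12)
r=bot.move_linear(P(x,y,.001),speed=.03,until_force=3); st(r)
bot.set_gripper(0.85); st("open")
p=bot.read_position()
bot.move_linear([x,y,.13],speed=.2)
bot.move_linear([x,y-.15,.2],speed=.4); st("up")
for n in("side","top"):
    im=bot.camera(n); cv2.imwrite(f"pics/g_{n}.png",im[:,:,::-1])
    if n=="top": crop(im,200,195,80,80,7,"g1.png")
    else: crop(im,215,145,110,120,5,"g2.png")
E
```

```text
over t 16.34 p [0.4215 0.0308 0.0286] w 0.579 F [-0.3 -0.5 -1. ]
True t 17.24 p [ 0.4212  0.03   -0.0267] w 0.579 F [-0.  -0.3  1.4]
open t 17.6 p [ 0.4202  0.0301 -0.0271] w 0.847 F [-0.7  0.8  0.3]
up t 19.1 p [ 0.4193 -0.1205  0.1989] w 0.846 F [-0.5  0.9 -0.6]
```

View pics/g1.png

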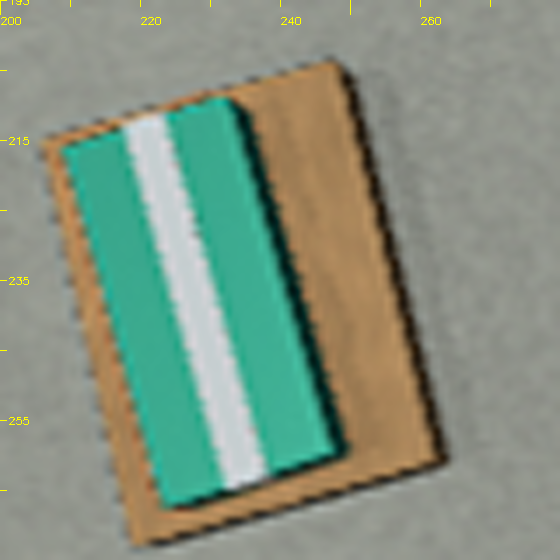

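View pics/g2.png

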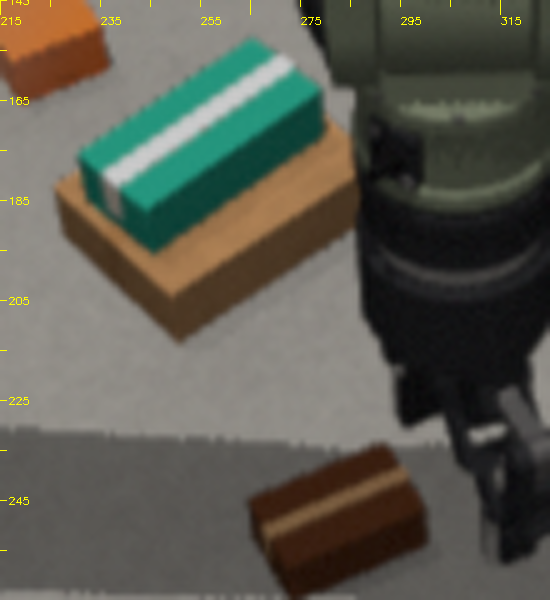

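View pics/g_side.png

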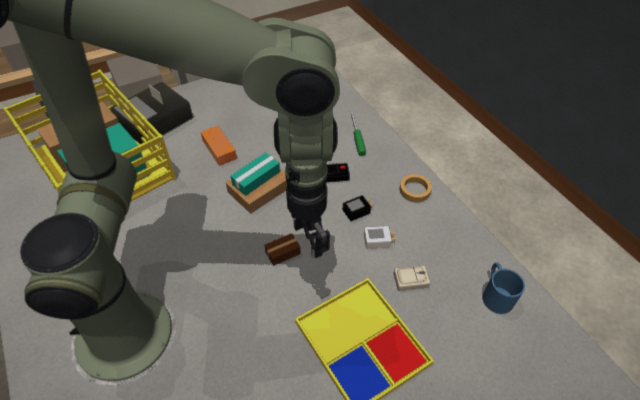

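```bash
cat >> m.py <<'E'
def grab(x,y,yaw,z,zh,flip=0,force=40):
    bot.set_gripper(1.0); a=best(P(x,y,zh),yaw)[0][1]
    bot.move_pose(P(x,y,zh),quat(a)); st("above")
    r=bot.move_linear(P(x,y,z),speed=.12,until_force=8); st(r)
    bot.set_gripper(0.0,force); st("grip")
    bot.move_linear(P(x,y,zh),speed=.15); st("lift")
def put(x,y,a,zh,z1,z2,op=.85,back=.16):
    bot.move_pose(P(x,y,zh),quat(a)); st("over")
    bot.move_linear(P(x,y,z1),speed=.12)
    r=bot.move_linear(P(x,y,z2),speed=.03,until_force=3); st(r)
    bot.set_gripper(op); st("open")
    bot.move_linear(P(x,y,back),speed=.2); st("up")
def shot(k):
    for n in("side","top"): cv2.imwrite(f"pics/{k}_{n}.png",bot.camera(n)[:,:,::-1])
def tp(x,y):
    t=res["tray"]; return W(t,[[x,y,0]])[0]
E
python3 - <<'E'
from m import *
b=box(-.065,.065,-.03,.03,.085); b0=b-[0,0,.04]
go("teal",[("top",b,C([(62,148),(230,97),(334,460),(165,508)],(200,195),7)),("side",np.r_[b,b0[1:3]],C([(255,38),(322,92),(152,212),(80,158),(322,135),(155,253)],(215,145),5))],[.46,.26,.2])
import fit; t=fit.res["teal"]; res["teal"]=t; np.save("res.npy",res,allow_pickle=True)
b=t
grab(b[0],b[1],b[2],.052,.2)
shot("i"); crop(cv2.imread("pics/i_side.png")[:,:,::-1],200,80,130,120,5,"i1.png")
print(tp(0,.061))
E
```

```text
teal [0.4549 0.2646 0.2975] res max/mean 1.51 0.64 per cam [[0.4538, 0.2652, 0.2872], [0.4558, 0.2633, 0.3126]]
above t 20.93 p [0.4552 0.2638 0.1681] w 0.998 F [ 0.1 -0.6 -0.6]
False t 22.32 p [0.4555 0.2648 0.0207] w 1.0 F [ 0.5 -0.  -0.2]
grip t 22.68 p [0.4553 0.2652 0.0208] w 0.695 F [-1.   1.4  5.9]
lift t 23.81 p [0.454  0.2642 0.1669] w 0.695 F [ 0.3 -0.1 -4. ]
[ 0.46858448 -0.21742682  0.        ]
```

View pics/i1.png

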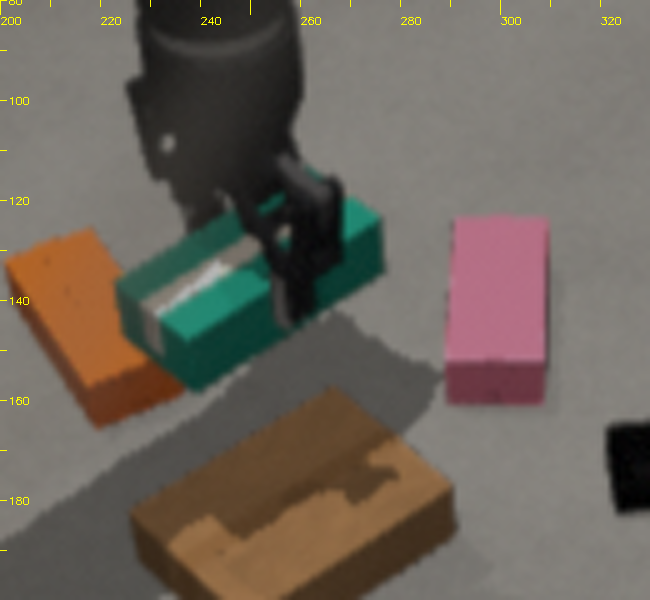

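```bash
python3 - <<'E'
from m import *
p=tp(0,.061); 
bot.move_linear(P(.46,.1,.2),speed=.35)
put(p[0],p[1],res["tray"][2]+np.pi/2,.1,.022,.004,.85)
bot.move_linear(P(.44,-.05,.2),speed=.4)
shot("j")
crop(cv2.imread("pics/j_top.png")[:,:,::-1],385,175,120,105,5,"j1.png")
crop(cv2.imread("pics/j_side.png")[:,:,::-1],240,225,200,150,4,"j2.png")
E
```

```text
over t 25.78 p [ 0.4692 -0.2162  0.0683] w 0.697 F [-0.2 -0.5 -3.5]
True t 27.0 p [ 0.4692 -0.2179 -0.0194] w 0.691 F [-0.1 -0.2  4.1]
open t 27.28 p [ 0.4683 -0.2173 -0.0202] w 0.849 F [0.4 0.2 0.4]
up t 28.18 p [ 0.4679 -0.217   0.127 ] w 0.851 F [ 0.1  0.5 -0.2]
```

View pics/j1.png

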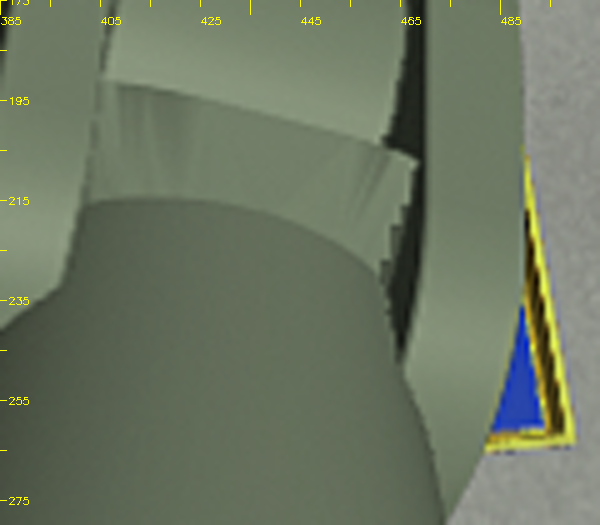

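View pics/j2.png

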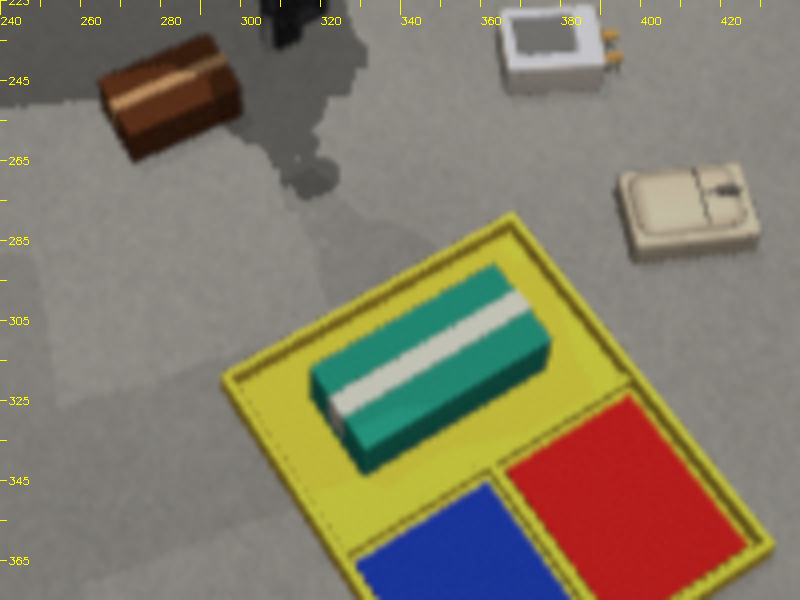

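```bash
python3 - <<'E'
from m import *
grab(.4205,.0301,0,.0055,.19)
bot.move_linear(P(.45,.15,.19),speed=.35)
b=res["base"]
put(b[0],b[1],b[2]+np.pi/2,.11,.063,.044,.9)
bot.move_linear(P(.52,.12,.2),speed=.4)
shot("k")
crop(cv2.imread("pics/k_top.png")[:,:,::-1],200,195,80,80,7,"k1.png")
crop(cv2.imread("pics/k_side.png")[:,:,::-1],215,145,110,120,5,"k2.png")
E
```

```text
above t 29.57 p [0.4203 0.0305 0.1579] w 0.998 F [-0.4  0.3  0. ]
False t 31.26 p [ 0.421  0.03  -0.026] w 0.999 F [0.3 0.8 0.6]
grip t 31.68 p [ 0.4208  0.03   -0.026 ] w 0.578 F [-1.3  0.4  5.9]
lift t 33.07 p [0.4198 0.0302 0.1572] w 0.578 F [ 0.1  0.1 -1.4]
over t 34.17 p [0.4582 0.259  0.0775] w 0.582 F [-0.3  0.4 -0.6]
True t 35.18 p [0.459  0.2604 0.0188] w 0.577 F [ 0.8 -0.4  3.3]
open t 35.57 p [0.4582 0.2599 0.0183] w 0.903 F [ 0.3 -0.  -0.1]
up t 36.27 p [0.4581 0.2599 0.1272] w 0.902 F [-0.1 -0.8 -0.6]
```

View pics/k1.png

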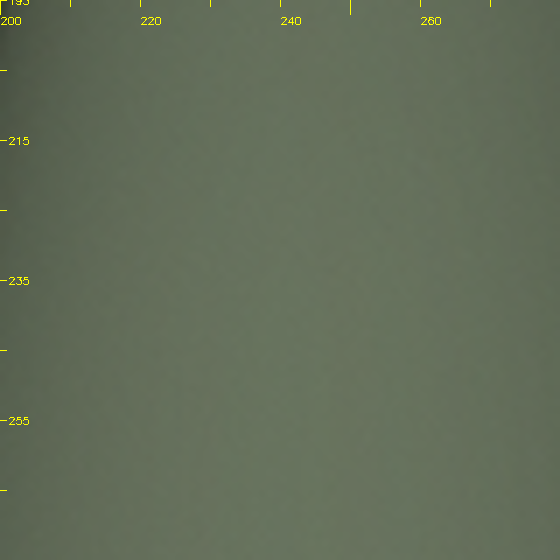

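View pics/k2.png

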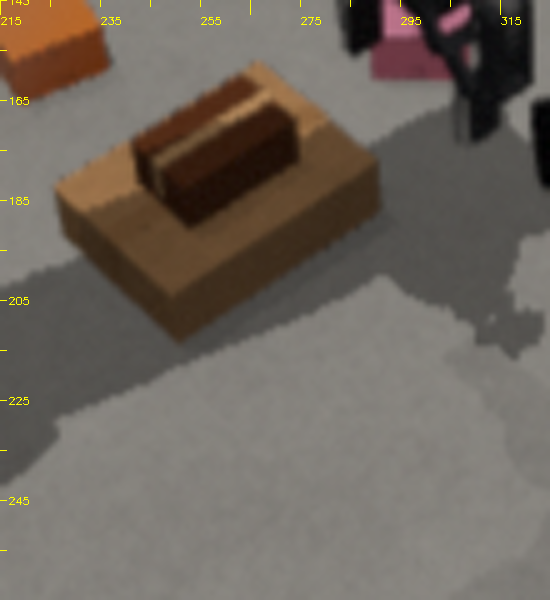

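```bash
python3 - <<'E'
from m import *
grab(.6775,.205,-.36,.000,.17,force=35)
shot("l"); crop(cv2.imread("pics/l_side.png")[:,:,::-1],290,70,130,150,4,"l1.png")
E
```

```text
above t 37.92 p [0.6765 0.205  0.1376] w 0.997 F [-0.5  0.2  0.6]
False t 39.49 p [ 0.6783  0.2052 -0.031 ] w 1.005 F [ 0.9 -0.  -0.1]
grip t 39.89 p [ 0.6781  0.2052 -0.0312] w 0.628 F [0.8 0.4 4.1]
lift t 41.17 p [0.6767 0.2048 0.1367] w 0.622 F [-0.5  0.1 -1.1]
```

View pics/l1.png

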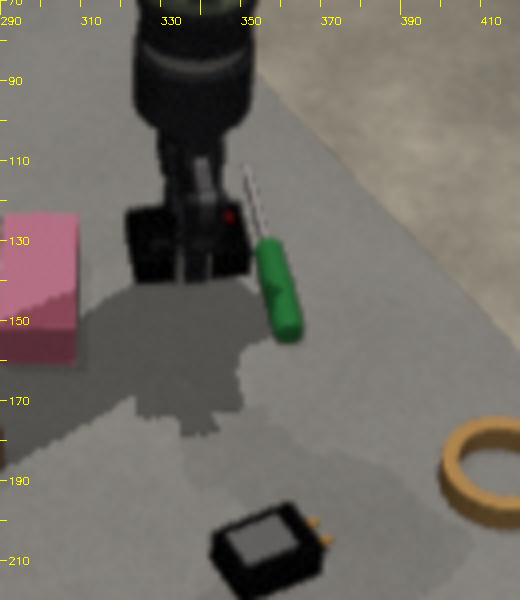

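View pics/l_top.png

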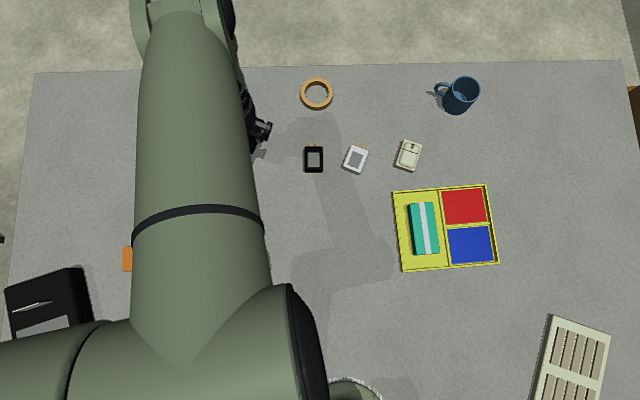

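```bash
python3 - <<'E'
from m import *
p=tp(.051,-.061); print(p)
bot.move_linear(P(.60,-.05,.17),speed=.4)
put(p[0],p[1],res["tray"][2]+np.pi/2,.09,.02,.002,.83)
# white
grab(.6646+.0,-.0571,-.408,.002,.17,force=35)
shot("n"); crop(cv2.imread("pics/n_side.png")[:,:,::-1],300,100,130,145,4,"n1.png")
crop(cv2.imread("pics/n_side.png")[:,:,::-1],280,265,160,135,5,"n2.png")
E
```

```text
[ 0.52649203 -0.33630371  0.        ]
over t 43.26 p [ 0.5275 -0.3349  0.0581] w 0.625 F [-0.2  0.7 -0.2]
True t 44.44 p [ 0.527  -0.3368 -0.0235] w 0.624 F [-0.8  0.3  3.3]
open t 44.76 p [ 0.5261 -0.336  -0.0243] w 0.832 F [0.1 0.4 0.1]
up t 45.67 p [ 0.5258 -0.3357  0.1268] w 0.83 F [ 0.  -0.1 -0.4]
above t 47.16 p [ 0.6644 -0.058   0.1379] w 1.002 F [-0.9 -0.3 -0.1]
False t 48.71 p [ 0.6654 -0.0572 -0.0291] w 1.0 F [-0.2  0.8  0. ]
grip t 49.13 p [ 0.6651 -0.0572 -0.0293] w 0.58 F [-0.7  1.   3.2]
lift t 50.4 p [ 0.6638 -0.057   0.1368] w 0.579 F [-0.2  0.5 -2. ]
```

View pics/n1.png

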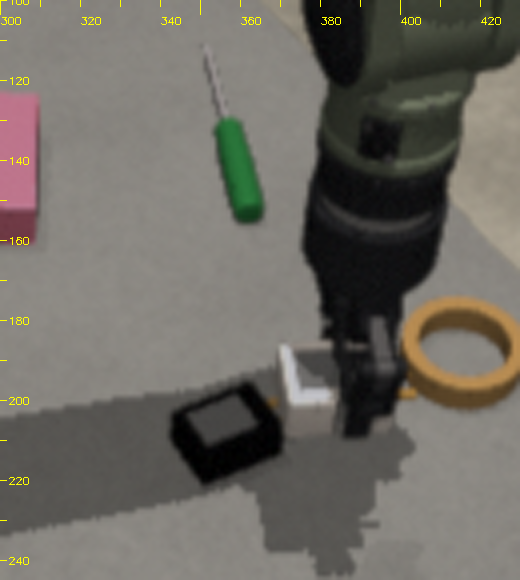

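View pics/n2.png

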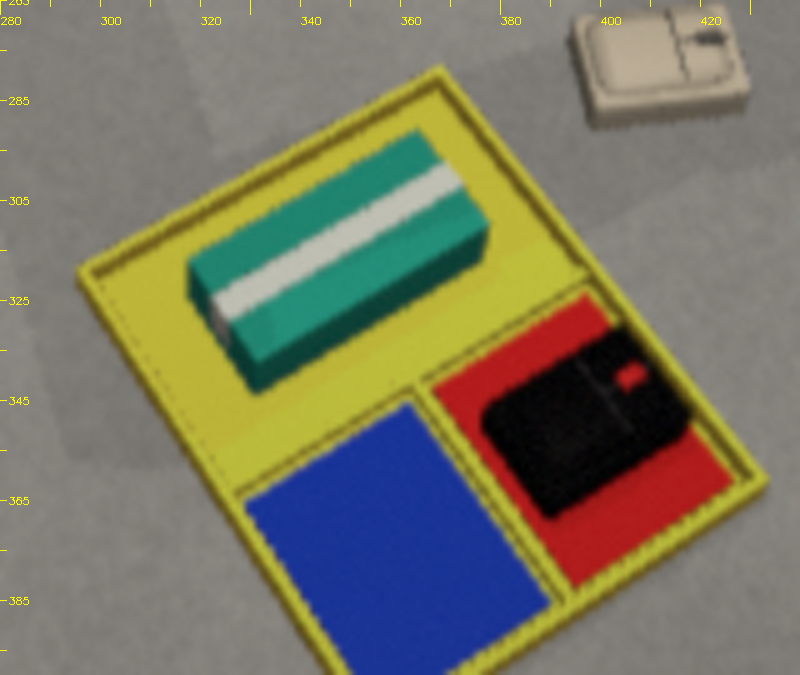

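View pics/n_top.png

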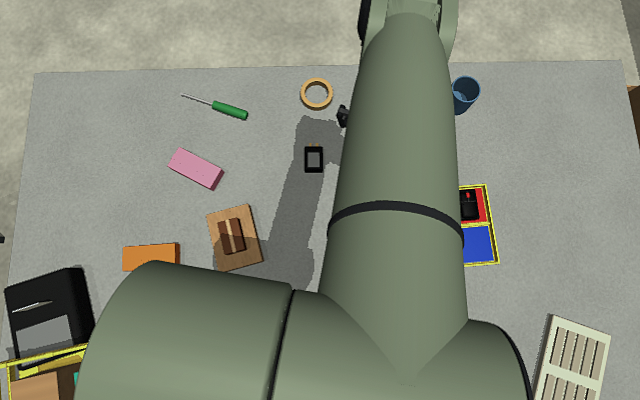

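```bash
python3 - <<'E'
from m import *
p=tp(-.051,-.061); print(p)
bot.move_linear(P(.60,-.12,.17),speed=.4)
put(p[0],p[1],res["tray"][2]+np.pi/2,.12,.022,.003,.82,back=.17)
bot.move_linear(P(.45,-.02,.22),speed=.4)
bot.move_pose([.146,.45,.35],quat(1.3)); st()
shot("q")
crop(cv2.imread("pics/q_top.png")[:,:,::-1],385,175,120,105,5,"q1.png")
crop(cv2.imread("pics/q_side.png")[:,:,::-1],280,265,160,135,5,"q2.png")
crop(cv2.imread("pics/q_top.png")[:,:,::-1],200,195,80,80,7,"q3.png")
E
```

```text
[ 0.42465965 -0.34214894  0.        ]
over t 51.98 p [ 0.426  -0.3417  0.0881] w 0.579 F [-0.2  0.2 -1.3]
True t 53.41 p [ 0.425  -0.3426 -0.0217] w 0.579 F [ 0.2 -0.5  2.9]
open t 53.74 p [ 0.4243 -0.3418 -0.0222] w 0.819 F [ 0.4 -0.8  0.5]
up t 54.69 p [ 0.4241 -0.3415  0.137 ] w 0.82 F [-0.3 -0.3 -0.1]
 t 57.75 p [0.1468 0.4496 0.3497] w 0.822 F [ 0.6 -0.6 -0.7]
```

View pics/q1.png

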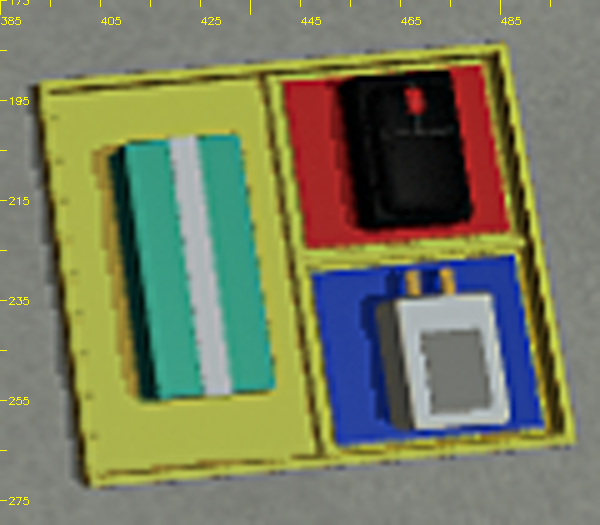

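View pics/q2.png

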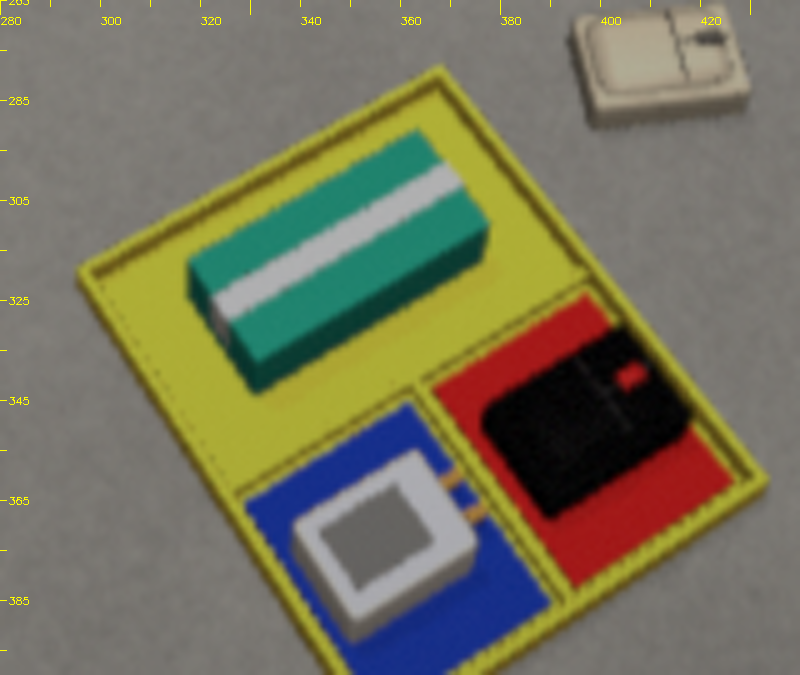

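View pics/q3.png

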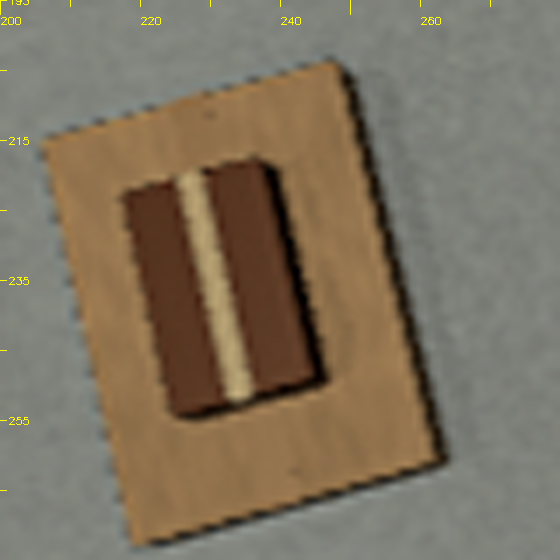

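View pics/q_top.png

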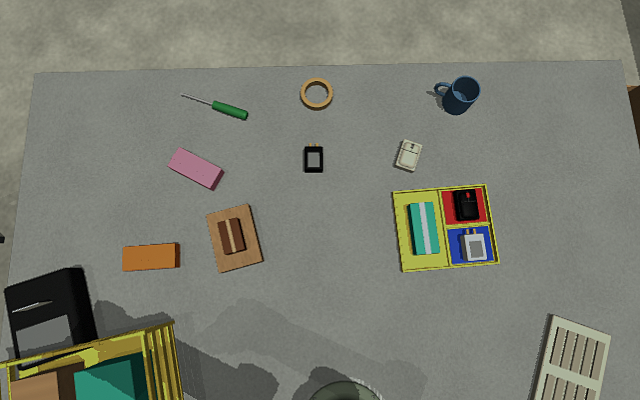

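```bash
python3 - <<'E'
from m import *
import fit
O=(385,175);S2=(280,265)
go("teal2",[("top",box(-.065,.065,-.03,.03,.045),C([(127,145),(240,134),(275,390),(158,398)],O,5)),("side",box(-.065,.065,-.03,.03,.045),C([(418,128),(490,220),(255,362),(188,262)],S2,5))],[.46,-.22,.05])
go("white2",[("top",box(-.04,.026,-.025,.025,.042),C([(395,297),(492,293),(508,423),(413,428)],O,5)),("side",box(-.04,.026,-.025,.025,.042),C([(415,449),(477,542),(352,612),(293,525)],S2,5))],[.42,-.34,.05])
m=box(-.04,.04,-.027,.027,.030); mb=m-[0,0,.022]
go("mouse2",[("side",np.r_[m[2:],mb[2:3]],C([(549,488),(482,410),(552,520)],S2,5)),("top",m[:3],C([(352,78),(452,70),(471,220)],O,5))],[.52,-.34,.05])
go("brown2",[("top",box(-.04,.04,-.025,.025,.081),C([(122,190),(262,155),(315,384),(178,417)],(200,195),7))],[.46,.26,.25])
go("tray2",[("top",box(-.105,.105,-.125,.125,.02),C([(42,85),(503,46),(572,440),(90,485)],(385,175),5)),("side",box(-.105,.105,-.125,.125,.02)[[0,1,3]],C([(440,66),(768,482),(78,272)],S2,5))],[.46,-.28,.05])
for n in("teal2","white2","mouse2"):
    for tn in ("tray","tray2"):
        t=res[tn] if tn=="tray" else fit.res[tn]; d=fit.res[n][:2]-t[:2]; c,s=np.cos(t[2]),np.sin(t[2])
        print(n,tn,(np.array([c*d[0]+s*d[1],-s*d[0]+c*d[1]])*1000).round(1))
E
```

```text
teal2 [ 0.4688 -0.2184  0.0558] res max/mean 0.98 0.45 per cam [[0.4682, -0.2179, 0.047], [0.4694, -0.2189, 0.0651]]
white2 [ 0.4247 -0.3421  0.0294] res max/mean 1.64 0.61 per cam [[0.4244, -0.3411, 0.0203], [0.4246, -0.3433, 0.0432]]
mouse2 [ 0.5288 -0.3367  0.0269] res max/mean 3.7 0.97 per cam [[0.5306, -0.3327, 0.1039], [0.5269, -0.3368, 0.0239]]
brown2 [0.4592 0.2588 0.2372] res max/mean 0.73 0.33 per cam [[0.4592, 0.2588, 0.2372]]
tray2 [ 0.4722 -0.2798  0.0559] res max/mean 1.32 0.64 per cam [[0.4721, -0.2783, 0.0573], [0.4724, -0.2812, 0.0588]]
teal2 tray [ 0.2 60. ]
teal2 tray2 [ 0.1 61.5]
white2 tray [-51.  -60.9]
white2 tray2 [-51.  -59.5]
mouse2 tray [ 53.3 -61.5]
mouse2 tray2 [ 53.3 -59.9]
```

```bash
python3 - <<'E'
from h import *
a=cv2.imread("pics/top0.png").astype(int);b=cv2.imread("pics/q_top.png").astype(int)
for n,(x,y,w,h) in {"blackad":(298,140,30,38),"beige":(392,136,36,38),"base outer":(202,200,10,70),"pink":(165,145,60,45)}.items(): print(n,np.abs(a-b)[y:y+h,x:x+w].max(2).mean().round(1))
bot.close_job(); print(bot.read_clock())
E
```

```text
blackad 1.2
beige 0.9
base outer 6.2
pink 0.9
the job is handed in; nothing more can be done
the job is handed in; nothing more can be done
```

The order tray is packed as asked, and I handed the job in at about 58 s of the 104 s allowed.

**Sequence:** I set the brown carton on clear counter, moved the teal carton to the long compartment, then put the brown one back on the big carton. The black mouse then went into the red pocket and the white adapter into the blue one. Each was lowered to light contact before I let go, and the gripper ended open and clear of everything.

**Last checks, in tray coordinates, good to about 2 mm:**

| Item | Measured (mm) | Target (mm) |
|---|---|---|
| Teal carton | (0, 61) | (0, 61) |
| White adapter | (-51, -60) | (-51, -61) |
| Black mouse | (53, -61) | (51, -61) |

- **Black mouse:** its fit was the loosest, with single corners up to 3.7 pixels off and the two cameras differing by about 4 mm.
- **Brown carton:** it lies flat, about 1.5 mm from the big carton's centre.
- **Left in place:** the black adapter, beige mouse and pink carton match the first picture. The big carton's corners look unchanged. An edge strip beside it differs slightly more, which I put down to the teal and brown cartons having moved.

**What disagreed:** the first grasp of the brown carton closed on air above it. A touch on the counter showed the fingertips really sit about 32 mm higher than the reported tool position. After I corrected for that, every grasp held first time.

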